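# Hang the serving board in the pantry cubby

### The job

Pick up the small wooden serving board and hang it by its slot on the hook deep inside the low wire-topped cubby: tilt it so that it goes in under the roof, feel for the hook, slide the slot over the upturned tip, and leave the board hanging still. Do it gently, with only a light push on the cubby or its hook, and leave the jars, bottles and other things standing where they are.

Things in the scene. Friction and masses are not known exactly. Their poses are not given: they have to be found in the camera images.
- board: Serving board of plain wood, 190 mm long (x), 14 mm thick (z), about 0.14 kg, lying flat on the table. Origin: centre of its underside; +x points to its head, +z up. From x = -95 to +20 mm it is a blade 58 mm wide (y); from x = +20 to +95 mm a narrower head 44 mm wide, with a hanging slot through it.
- board_slot (a point): Centre of the board's hanging slot at half thickness, at x = +65 mm on the board; axes as the board's. The slot goes through the thickness, is 34 mm long (along x) and 14 mm wide (y); the bar beyond it, at the head's end, is 13 mm wide.
- board_blade (a point): A good point to grip the board across its 58 mm width: on the blade at half thickness, 110 mm from the slot's centre, away from the head (x = -45 mm on the board).
- cubby: Fixed low cubby, white wood, wire roof; 180 deep, 320 wide (inside 296), 297 mm high. Origin on the table straight below the middle of its rail; +z up, -x to its open front (front edge x = -135, open back x = +45 mm). Floor top at z = 15 mm. Side boards up to z = 100 mm, corner posts above. A hook sits on its rail.
- roof_front (a point): Middle of the roof's front edge bar, 10 mm thick, 290 mm above the table, 130 mm in front of the rail; axes as the cubby's. The roof's underside is 285 mm above the table; from this bar it runs back over rail and hook, as 6 mm wires along x, 40 mm apart.
- buffer_mid (a point): Middle of a rubber-covered round bar, 10 mm thick, across the cubby along y, 95 mm above the table, 45 mm in front of the rail; axes as the cubby's. It is softly sprung and yields up to 30 mm to the back (+x), to steady what hangs on the hook: the hung board leans on it.
- rail_mid (a point): Middle of the rail, a round bar 10 mm thick across the cubby along y, 215 mm above the table, on its axis; axes as the cubby's. One hook sits on the rail on a carriage 24 x 22 x 28 mm (x, y, z), anywhere within 40 mm to either side of this point: different each time and not measured. It is stiff and stays put under pushes below 40 N.
- hook_zone (a point): The hook's tip if the hook were at the rail's middle (it is up to 40 mm to either side, along y): 65 mm in front of the rail's axis, 20 mm above it; axes as the cubby's. The hook is round steel bar 8 mm thick: a level shank at rail height from 12 to 45 mm in front of the rail's axis, then a tip rising forward at 45 degrees to this point (centre of its round end).
- spice_jar: Small jar, 44 mm across, 65 mm tall, standing on the cubby's floor near its left (+y) side; origin: centre of its underside. Not to be disturbed.
- small_tin: Small tin, 48 mm across, 55 mm tall, standing on the cubby's floor near its right (-y) side; origin: centre of its underside. Not to be disturbed.
- sauce_bottle: Bottle, 60 mm across, 190 mm tall, on the table; origin: centre of its underside. Not to be disturbed.
- mug: White mug, 80 mm across plus handle, 90 mm tall, on the table; origin: centre of its underside. Not to be disturbed.
- food_can: Food can, 74 mm across, 110 mm tall, on the table; origin: centre of its underside. Not to be disturbed.
- carton: Cardboard carton 50 x 100 x 150 mm, on the table; origin: centre of its underside. Not to be disturbed.
There are look-alikes about, which are no part of the job. Several things look just like the board: the one meant starts farthest to the robot's left.

How it is judged:
By the outcome, as a careful person would: the job done as asked, in the order asked, and still so for the second after the job is handed in, with the robot touching nothing.
It also fails if it takes over 61 s, if anything falls off the work surface, if the arm or the gripper's body presses on something with over 40 N, if the wrist force passes 120 N, or if a joint passes its speed limit or range.

### The arm

A 7-joint arm with a two-finger parallel gripper is mounted at the origin on the work surface. World frame = base frame: x ahead of the robot, y to its left, z up, the work surface at z = 0. Lengths are in m, angles in rad, forces in N, time in s.
With the tool pointing down it reaches from about 0.425 to 0.975 m from the base axis. Payload 16.7 kg.
Tool frame: the origin (TCP) lies at the very end of the fingers, on their centre line; the grasp point (between the pads) lies env.tcp_to_grasp behind it (env.tcp_to_grasp is the distance from the TCP to the grasp point, in m); z points along the fingers, y is the line along which they close (so a half turn about z gives the same grasp; the last joint's range is limited). The gripper opens to 85 mm and grips with 20 to 120 N. Pads are 22 mm wide; open, the fingers measure 114 mm over their backs; the gripper's body (76 mm by 85 mm) begins 54 mm behind the grasp point. The pads swing forward as they close: fully open they stand 13 mm farther back than shut.
Start: joints at [1.2, 0.426, 0.074, 1.606, -0.034, 1.111, -0.067], TCP at [0.148, -0.658, 0.231] pointing down, gripper open.
Joint ranges: [-2.85, 2.85], [-0.5, 2.14], [-1.23, 1.37], [0.21, 2.46], [-1.02, 4.16], [0.16, 2.05], [-2.73, 2.73]. Speed limits (rad/s): [1.89, 1.89, 2.39, 2.39, 3.01, 3.01, 3.01].

### API

Orientations are given as a unit quaternion [w, x, y, z].
In Python, from rig import env gives the robot as it stands.
- The arm moves only by the tool step_arm, never from a script. Its argument "deltas" is one flat list of numbers, 7 for each row, row after row: the opening, from 0 (shut) to 1 (fully open), then the shift along the tool's x, y, z each as a share of 500 mm, from -1 to 1, then the turn, a rotation vector about the tool's x, y, z each as a share of 90 degrees, from -1 to 1. In form: [fingers, dx, dy, dz, rx, ry, rz, fingers, dx, dy, dz, rx, ry, rz, ...]. A call has 1 to 20 rows; each row is the pose to reach, as a shift and turn from the pose commanded when the call began, along the tool's axes at that moment; what a row does not reach only later rows make up. A row lasts 1/12 s, in which the tool goes at most 41.7 mm and 7.16 degrees, less where a joint would pass 70% of its speed; a pose out of reach is approached as far as the arm can. A call with a number of a shift or a turn outside -1 to 1 is refused whole. A call with a gripper value outside its range is refused whole. The fingers move at their own pace and stop on an object; "newtons" is the grip in N (left out, the last holds). Time passes only in rows, so rows that repeat a pose let the fingers close. It gives the time, the measured TCP pose, the force, the opening and the grip force at its end, in the units of the state.
- env.observe(): the state, without advancing time (a new reading comes with each control period).
- env.camera(name): name is "side" or "top"; returns a dict with "img" (480x640x3 uint8, red, green, blue), "intrinsics" (3x3 intrinsics, pixels), "dist" ([k1, k2, p1, p2, k3] as OpenCV has them; the pictures are not rectified), "T" (4x4, takes a point from camera to world coordinates). Camera axes: x right, y up, looking along -z (the intrinsics and any distortion apply to the point x, -y, -z); pixel columns grow to the right and rows downward; lengths in m; the calibration is good to about 2 mm. A picture is of the moment at which its call begins. There is no depth.
- env.close_job(): hands the job in; it is judged then, once.
The state is a dict: "time_s": time; "joints": joint angles; "joint_velocities": joint speeds; "joint_efforts": joint torques, N m; "ee_pos": TCP position; "tcp_rot": TCP orientation; "contact_force": force on the tool from outside, world axes, zero at the start; "wrist_torque": the same for the moment, N m; "gripper_width": finger opening in m; "gripper_force": force on a finger pad.
Only numpy, scipy, OpenCV 4.12 (cv2) and the standard library are available. Lean on these libraries where they do the work, as an engineer would, in place of code of your own. Each camera call takes 0.05 s, during which the arm holds its last target. There are 200 camera calls.

## Working session

There is one attempt and no reset: what is moved stays moved. The work goes in short steps, Python scripts to look and compute and a tool call to move; the robot and the scene stay as the last step left them, time stands still between calls to the robot, and variables do not carry over. Pictures are saved under pics/ and viewed, at most 10 in all, crops included, and the job is handed in when it is done.

Besides the shell and the picture viewer there is one more tool, called after "Emit:" in YAML: its name, and indented under it one key for each argument. step_arm: Moves the arm, as the interface text tells. Shift numbers are shares of 500 mm and turn numbers shares of 90 degrees, none past 1 either way. Its arguments: {"type":"object","properties":{"deltas":{"type":"array","items":{"type":"number"}},"newtons":{"type":"number"}},"required":["deltas"]}

```bash
mkdir -p pics; ls
python3 - <<'E'
from rig import env
import cv2
o=env.observe()
for k,v in o.items(): print(k,v)
print(env.tcp_to_grasp)
for n in("side","top"):
    c=env.camera(n); cv2.imwrite(f"pics/{n}0.png",c["img"][...,::-1]); print(n,c["intrinsics"],c["dist"],c["T"])
E
```

```text
pics
time_s 0.0
joints [ 1.19951413  0.42672168  0.0738419   1.60662548 -0.03409734  1.11077195
 -0.06709894]
joint_velocities [ 6.49977348e-06  1.59332886e-04  1.96597191e-03  1.58656468e-03
  4.03408559e-04  9.74313103e-05 -8.84968377e-04]
joint_efforts [ 5.44063223e-04 -9.49829865e+01  3.76056343e+00 -4.63521373e+01
  1.91095116e-02  9.67658329e-03 -1.43333136e-05]
ee_pos [ 0.14836495 -0.65807429  0.23060905]
tcp_rot [-6.23037500e-04  9.93858886e-01  1.10653122e-01 -1.15657953e-04]
contact_force [-0.05199538 -0.82552079  0.95480876]
wrist_torque [0.06849603 0.02739515 0.01394976]
gripper_force 0.0
gripper_width 0.08551739760114825
0.0187
side [[608.13884476   0.         314.52503764]
 [  0.         608.13884476 236.67806718]
 [  0.           0.           1.        ]] [0.05200734 0.         0.         0.         0.        ] [[-0.65958971 -0.48417976  0.57490119  1.48601775]
 [ 0.75133583 -0.44597442  0.48641679  0.82217234]
 [ 0.02087806  0.75277937  0.65794174  1.31079764]
 [ 0.          0.          0.          1.        ]]
top [[525.60787436   0.         318.93803327]
 [  0.         525.60787436 230.93878407]
 [  0.           0.           1.        ]] [-0.06603253  0.          0.          0.          0.        ] [[-0.01456673  0.98311302 -0.18241877  0.23431121]
 [-0.99965299 -0.01832337 -0.01892496 -0.02780759]
 [-0.0219479   0.1820798   0.98303878  1.4451616 ]
 [ 0.          0.          0.          1.        ]]
```

View pics/top0.png

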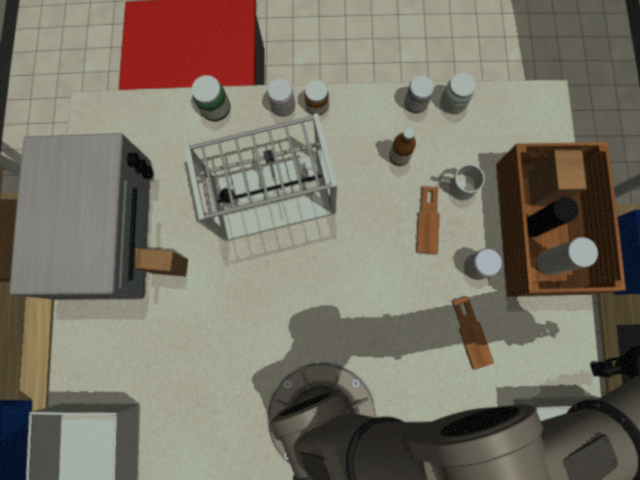

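View pics/side0.png

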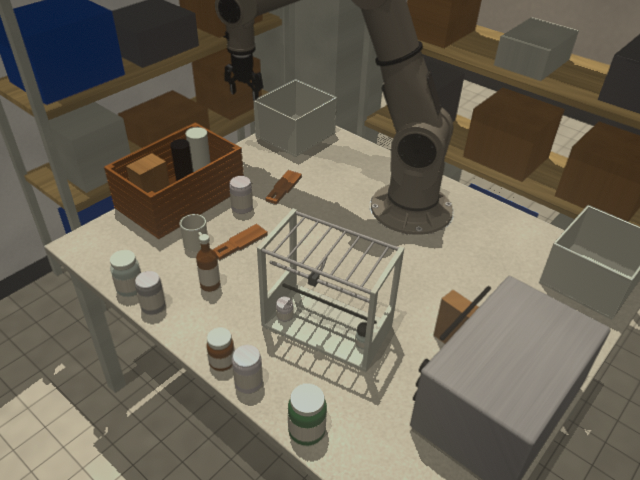

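The top view shows the wanted board at about (428,220), with its head toward +x. The look-alike is at (473,332). The cubby is around (262,180) and opens toward the robot. I'll zoom in on the cubby and the board.

```bash
cat > h.py <<'E'
import numpy as np, cv2
from scipy.spatial.transform import Rotation as R
def ray(c,uv):
    p=cv2.undistortPoints(np.array([[uv]],float),c["intrinsics"],np.array(c["dist"]))[0,0]
    T=c["T"]; return T[:3,3],T[:3,:3]@np.array([p[0],-p[1],-1])
def onz(c,uv,z):
    o,d=ray(c,uv); return o+d*(z-o[2])/d[2]
def proj(c,P):
    T=c["T"]; q=(np.atleast_2d(P)-T[:3,3])@T[:3,:3]*[1,-1,-1]
    return cv2.projectPoints(q,np.zeros(3),np.zeros(3),c["intrinsics"],np.array(c["dist"]))[0][:,0]
def tri(c1,u1,c2,u2):
    a,d=ray(c1,u1);b,e=ray(c2,u2)
    s=np.linalg.lstsq(np.c_[d,-e],b-a,rcond=None)[0]
    return (a+d*s[0]+b+e*s[1])/2, np.linalg.norm(a+d*s[0]-b-e*s[1])
E
python3 - <<'E'
from rig import env
from h import *
a=env.camera("top"); b=env.camera("side")
A=cv2.resize(a["img"][105:250,180:345],None,fx=4,fy=4,interpolation=cv2.INTER_CUBIC)
cv2.imwrite("pics/t1.png",A[...,::-1])
B=cv2.resize(b["img"][205:375,250:410],None,fx=3.5,fy=3.5,interpolation=cv2.INTER_CUBIC); cv2.imwrite("pics/s1.png",B[...,::-1])
hsv=cv2.cvtColor(a["img"],cv2.COLOR_RGB2HSV)
m=cv2.inRange(hsv,(3,110,60),(18,255,255)); m[:, :405]=0;m[:,500:]=0;m[:175]=0
cs,_=cv2.findContours(m,cv2.RETR_EXTERNAL,cv2.CHAIN_APPROX_NONE)
for k in cs:
    if cv2.contourArea(k)>200:
        P=np.array([onz(a,p[0],0.014)[:2] for p in k]).astype(np.float32)
        print(cv2.boundingRect(k),cv2.minAreaRect(P), P[P[:,0].argmax()],P[P[:,0].argmin()])
E
```

```text
(453, 297, 40, 72) ((0.2179243564605713, -0.4051569700241089), (0.1872069388628006, 0.056651096791028976), 15.699599266052246) [ 0.310731   -0.39028916] [ 0.12246511 -0.41145957]
(417, 187, 22, 67) ((0.5276460647583008, -0.30412983894348145), (0.05604590103030205, 0.18754051625728607), 84.6585464477539) [ 0.61997163 -0.2944747 ] [ 0.43238616 -0.31788012]
```

View pics/t1.png

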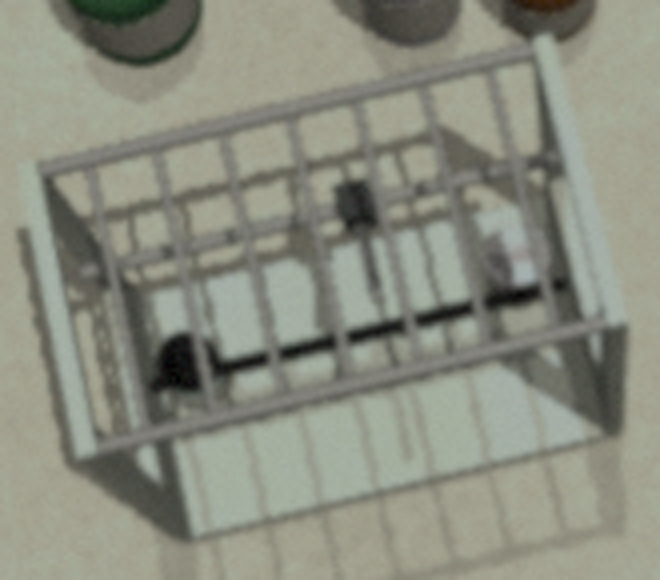

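View pics/s1.png

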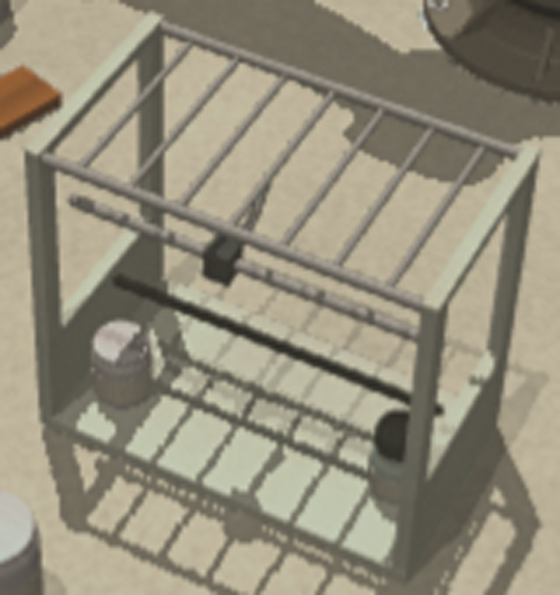

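The crops show these features, in crop pixels:
- **Top crop (x4, offset 180,105):** post tops at (40,165), (545,40), (622,325) and (82,455). The carriage is at (357,203) and the hook runs down to about (377,298).
- **Side crop (x3.5, offset 250,205):** the carriage is at (222,258), and the post tops are at (157,20), (532,148), (35,150) and (432,302).

Run:
```python
from rig import env
from h import *
a=env.camera("top"); b=env.camera("side")
t=lambda u,v:np.array([180+(u-1.5)/4,105+(v-1.5)/4]); s=lambda u,v:np.array([250+(u-1.25)/3.5,205+(v-1.25)/3.5])
# order: rear-left, rear-right, front-right, front-left (outer top corners)
L=np.array([[45,160],[45,-160],[-135,-160],[-135,160]])/1000
W=np.array([onz(a,t(*p),.297)[:2] for p in[(28,165),(553,36),(626,325),(82,458)]])
def fit(W):
    z=L[:,0]+1j*L[:,1]; w=W[:,0]+1j*W[:,1]
    r=np.vdot(z-z.mean(),w-w.mean()); r/=abs(r); o=w.mean()-r*z.mean()
    return np.angle(r),o,np.round(1000*(w-o-r*z),1)
print(fit(W))
W2=np.array([onz(b,s(*p),.297)[:2] for p in[(425,312),(22,152),(157,10),(540,148)]])
print(fit(W2))
W2=np.array([onz(b,s(*p),.297)[:2] for p in[(425,312),(22,152),(157,10),(540,148)]])
th,o,_=fit((W+W2)/2); print("th,o",th,o)
C=lambda P:((P[0]+1j*P[1]-o)*np.exp(-1j*th))*1000
for n,p,z in[("carr top",(357,190),.229),("carr mid",(357,203),.229),("tip",(377,298),.235),("shank",(368,240),.215),("railL",(90,270),.215),("railR",(550,160),.215)]:
    print(n,np.round(C(onz(a,t(*p),z)),1))
for n,p,z in[("carr",(222,258),.215),("carr top",(224,240),.229)]: print("side",n,np.round(C(onz(b,s(*p),z)),1))
print(tri(a,t(357,203),b,s(222,250)))
# things in the cubby and the way
for n,p,z in[("tin top",(515,225),.07),("jar top",(185,362),.08)]: print(n,np.round(C(onz(a,t(*p),z)),1))
for n,p,z in[("bottle",(404,135),.19),("mug",(470,180),.09),("can",(487,263),.11),("block",(180,262),.1)]: print(n,onz(a,p,z))
# board from side camera
hsv=cv2.cvtColor(b["img"],cv2.COLOR_RGB2HSV); m=cv2.inRange(hsv,(3,110,60),(18,255,255)); 
cs,_=cv2.findContours(m,0,1)
for k in cs:
    r=cv2.boundingRect(k)
    if cv2.contourArea(k)>200 and 200<r[0]<300 and r[1]<260:
        P=np.array([onz(b,p[0],0.014)[:2] for p in k]).astype(np.float32); print(r,cv2.minAreaRect(P))
```

```text
(np.float64(0.22418583782472848), np.complex128(0.6458879510039257+0.13655455951588047j), array([-0.5-4.4j, -0.4+2.2j,  0.3+3.4j,  0.7-1.2j]))
(np.float64(0.21722810532737472), np.complex128(0.6484000120441524+0.13742530562463273j), array([ 3.9-4.1j,  3.7+3.4j, -3.8+2.8j, -3.9-2.2j]))
th,o 0.22068898806384302 (0.647144424380163+0.13698920255398794j)
carr top (4.8-24.1j)
carr mid (-3.3-22.4j)
tip (-66.5-21.5j)
shank (-23-23.3j)
railL (-0.3+147.1j)
railR (0.1-143.3j)
side carr (-0.1-22.1j)
side carr top (-4.5-23.2j)
(array([0.65125529, 0.11502893, 0.22240671]), np.float64(0.0005173868066832312))
tin top (12.2-117.8j)
jar top (-31.1+120.4j)
bottle [ 0.70861547 -0.22117731  0.19      ]
mug [ 0.6165694  -0.40709623  0.09      ]
can [ 0.39076465 -0.43033373  0.11      ]
block [0.40844968 0.36097146 0.1       ]
(266, 170, 35, 34) ((0.2237609624862671, -0.40140262246131897), (0.1975872963666916, 0.060000233352184296), 16.42351531982422)
```

Emit:
step_arm:
  deltas: [1,0.8,-0.55,0.1,0,0,0.2,1,0.8,-0.55,0.1,0,0,0.2,1,0.8,-0.55,0.1,0,0,0.2,1,0.8,-0.55,0.1,0,0,0.2,1,0.8,-0.55,0.1,0,0,0.2,1,0.8,-0.55,0.1,0,0,0.2,1,0.8,-0.55,0.1,0,0,0.2]

```text
time_s: 0.88
ee_pos: [0.3455, -0.445, 0.2016]
tcp_rot: [0.0, 0.999, -0.046, 0.0]
contact_force: [1.2, -1.5, 1.5]
gripper_width: 0.0856
gripper_force: 0.0
```

```bash
python3 -c "
from rig import env
o=env.observe()
print({k:o[k].tolist() for k in('joints','ee_pos','tcp_rot')})"
```

```text
{'joints': [0.7792616355659117, 0.274986358181818, 0.020333771105587886, 1.89095802559618, -0.006679454738621122, 0.9753255716613963, -0.8607569010910608], 'ee_pos': [0.3455255340441388, -0.4449968354612768, 0.20162558346262852], 'tcp_rot': [0.00012905505878550266, 0.9989297941127763, -0.04625179950405667, 0.0001442956505735471]}
```

Emit:
step_arm:
  deltas: [1,0.4,-0.28,0.05,0,0,0,1,0.4,-0.28,0.05,0,0,0,1,0.4,-0.28,0.05,0,0,0,1,0.4,-0.28,0.05,0,0,0,1,0.4,-0.28,0.05,0,0,0,1,0.4,-0.28,0.05,0,0,0]

```text
time_s: 1.38
ee_pos: [0.5588, -0.3237, 0.1764]
tcp_rot: [-0.0, 0.999, -0.046, 0.0]
contact_force: [0.6, -0.9, -0.1]
gripper_width: 0.0854
gripper_force: 0.0
```

```bash
python3 -c "
from rig import env
o=env.observe()
print({k:o[k].tolist() for k in('joints','ee_pos','tcp_rot')})"
```

```text
{'joints': [0.47214903847860173, 0.4305090999421582, -0.061202875964578664, 1.7225377828112263, 0.030008044597886804, 0.9892112307157898, -1.262210375086883], 'ee_pos': [0.5587646540482455, -0.3237325359792413, 0.17639444904660018], 'tcp_rot': [-0.0001666905656848376, 0.9989547447357308, -0.045709411448076005, 0.00019972304996753931]}
```

```bash
cat > kin.py <<'E'
import numpy as np, itertools
from scipy.optimize import least_squares
from scipy.spatial.transform import Rotation as R
D=[([1.19951413,.42672168,.0738419,1.60662548,-.03409734,1.11077195,-.06709894],[.14836495,-.65807429,.23060905],[-6.23037500e-04,9.93858886e-01,1.10653122e-01,-1.15657953e-04]),
([0.7792616,0.27498636,0.02033377,1.89095803,-0.00667945,0.97532557,-0.8607569],[0.34552553,-0.44499684,0.20162558],[0.000129055,0.9989298,-0.0462518,0.0001443]),
([0.472149,0.4305091,-0.0612029,1.7225378,0.0300080,0.9892112,-1.2622104],[0.55876465,-0.32373254,0.17639445],[-0.00016669,0.99895474,-0.0457094,0.00019972])]
AX="zyzyzyz"
def rots(q,s):
    M=[R.identity()]
    for a,b,c in zip(AX,q,s): M.append(M[-1]*R.from_euler(a,b*c))
    return M
E
python3 - <<'E'
from kin import *
res=[]
for s in itertools.product([1,-1],repeat=7):
    if s[1]<0: continue
    C=[rots(q,s)[-1].inv()*R.from_quat(r,scalar_first=True) for q,p,r in D]
    # allow base yaw: unknown
    best=1e9
    for y in np.linspace(-np.pi,np.pi,1):pass
    e=max((C[0].inv()*C[i]).magnitude() for i in(1,2))
    res.append((e,s,C[0].as_euler('xyz',degrees=True).round(1)))
res.sort(key=lambda t:t[0])
for r in res[:6]: print(r)
E
```

```text
(5.7210836828886824e-08, (-1, 1, -1, 1, -1, 1, -1), array([-0., -0., 90.]))
(0.11178784513093493, (-1, 1, -1, 1, 1, 1, -1), array([ 0.3,  3.5, 91.7]))
(0.26430929701939093, (-1, 1, 1, 1, -1, 1, -1), array([-0.8, -3.4, 97.7]))
(0.30907152858468173, (-1, 1, 1, 1, 1, 1, -1), array([ 0. ,  0. , 99.4]))
(0.5544489322660789, (-1, 1, 1, -1, 1, 1, 1), array([-176.7,    4.3,   82.4]))
(0.5915940466098719, (-1, 1, -1, -1, 1, 1, 1), array([-175.9,    0.3,   89.9]))
```

Run:
```python
from kin import *
s=(-1,1,-1,1,-1,1,-1)
def fit(names):
    A=[];b=[]
    for q,p,r in D:
        M=rots(q,s); A.append(np.stack([M[k].as_matrix()[:,a] for k,a in names],1)); b+=p
    A=np.vstack(A); x,_,rk,sv=np.linalg.lstsq(A,b,rcond=None); return x.round(4),rk,sv.round(3),(A@x-b).round(5)
for n in ([(0,2),(2,2),(4,2),(6,2)],
          [(0,2),(2,2),(4,2),(6,2),(2,1),(4,1)],
          [(0,2),(2,2),(4,2),(6,2),(1,0)],
          [(0,2),(2,2),(4,2),(6,2),(2,1)],
          [(0,2),(2,2),(4,2),(6,2),(2,1),(1,0)],
          [(0,2),(2,2),(4,2),(6,2),(2,1),(4,0)],
          [(0,2),(2,2),(4,2),(6,2),(2,1),(6,0)],
          [(0,2),(2,2),(4,2),(6,2),(2,0),(4,0)],
          ): print(n,fit(n))
```

```text
[(0, 2), (2, 2), (4, 2), (6, 2)] (array([-21.7726,   0.4285,   0.5419, -21.859 ]), np.int32(4), array([3.067e+00, 1.608e+00, 1.000e-01, 1.000e-03]), array([ 0.06226,  0.00111,  0.00469,  0.04305,  0.04642, -0.00656,
        0.00865,  0.05926,  0.00187]))
[(0, 2), (2, 2), (4, 2), (6, 2), (2, 1), (4, 1)] (array([ 0.2983,  0.5547,  0.4934,  0.3541, -0.0282, -0.036 ]), np.int32(6), array([3.067e+00, 2.449e+00, 1.608e+00, 1.010e-01, 6.700e-02, 1.000e-03]), array([ 0.e+00, -0.e+00,  0.e+00,  0.e+00, -0.e+00,  1.e-05, -0.e+00,
        0.e+00, -1.e-05]))
[(0, 2), (2, 2), (4, 2), (6, 2), (1, 0)] (array([-2.10257e+01,  4.38700e-01,  5.56000e-01, -2.11100e+01,
       -1.57000e-02]), np.int32(5), array([3.068e+00, 2.359e+00, 1.040e-01, 1.000e-01, 1.000e-03]), array([ 0.06142,  0.00061,  0.00555,  0.04218,  0.0469 , -0.0068 ,
        0.00963,  0.0601 ,  0.00125]))
[(0, 2), (2, 2), (4, 2), (6, 2), (2, 1)] (array([ 2.451 ,  0.5665,  0.4885,  2.5203, -0.0647]), np.int32(5), array([3.067e+00, 1.733e+00, 1.608e+00, 1.000e-01, 1.000e-03]), array([ 0.00013, -0.00014, -0.00153,  0.00026, -0.0007 ,  0.000
[... 592 characters left out ...]
, -0.00153,  0.0003 , -0.00071,  0.00055,
       -0.00054,  0.00046,  0.00098]))
[(0, 2), (2, 2), (4, 2), (6, 2), (2, 1), (6, 0)] (array([ 3.7968,  0.5764,  0.5105,  3.8638, -0.0649,  0.0222]), np.int32(6), array([3.068e+00, 2.360e+00, 1.732e+00, 1.060e-01, 7.700e-02, 1.000e-03]), array([ 1.7e-04, -4.0e-05, -6.0e-05, -4.0e-04, -2.9e-04, -4.0e-05,
        1.2e-04,  3.2e-04,  1.0e-04]))
[(0, 2), (2, 2), (4, 2), (6, 2), (2, 0), (4, 0)] (array([-50.116 ,   0.4241,   0.3619, -49.7589,  -0.0574,  -0.3907]), np.int32(6), array([3.461e+00, 2.445e+00, 1.590e-01, 1.430e-01, 5.800e-02, 1.000e-03]), array([ 0.06925,  0.00942,  0.01071,  0.04564,  0.04519, -0.01426,
        0.00328,  0.03914,  0.00355]))
```

```bash
cat >> kin.py <<'E'
S=(-1,1,-1,1,-1,1,-1)
LO=np.array([-2.85,-.5,-1.23,.21,-1.02,.16,-2.73]);HI=np.array([2.85,2.14,1.37,2.46,4.16,2.05,2.73])
NM=[(0,2),(2,2),(4,2),(6,2),(2,1),(4,1)]; X=np.array([.2983,.5547,.4934,.3541,-.0282,-.036])
def fk(q):
    M=rots(q,S); return sum(M[k].as_matrix()[:,a]*x for (k,a),x in zip(NM,X)), M[-1]*R.from_euler('z',90,degrees=True)
def ik(p,r,q0,reg=1e-3):
    f=lambda q:np.r_[(fk(q)[0]-p)*3,(r.inv()*fk(q)[1]).as_rotvec(),reg*(q-q0)]
    z=least_squares(f,np.clip(q0,LO+.02,HI-.02),bounds=(LO,HI)); return z.x,np.linalg.norm(z.fun[:6])
TH=.2207;O=np.array([.6471,.1370,0])
RC=R.from_euler('z',TH)
def toolrot(phi):  # tool z: cubby +x tilted down phi deg, tool x up
    c,s=np.cos(np.radians(phi)),np.sin(np.radians(phi))
    return RC*R.from_matrix(np.c_[[s,0,c],[0,-1,0],[c,0,-s]])
def cub(p): return O+RC.apply(np.array(p)/1000)
E
python3 - <<'E'
from kin import *
rng=np.random.default_rng(0)
for phi in range(20,81,10):
    out=[]
    for i in range(25):
        q,e=ik(cub([-50,-22.5,95]),toolrot(phi),rng.uniform(LO,HI))
        if e<2e-3: out.append(q)
    out.sort(key=lambda q:abs(q[4]))
    print(phi,len(out)); [print('  ',q.round(2)) for q in out[:2]+out[-1:]]
E
```

```text
20 0
30 0
40 13
   [ 0.4   0.54 -0.81  2.46  2.62  0.71  2.21]
   [ 0.37  0.53 -0.78  2.46  2.64  0.7   2.18]
   [ 0.37  0.53 -0.78  2.46  2.64  0.7   2.18]
50 7
   [ 0.58  0.54 -1.03  2.35  2.11  0.53  2.73]
   [ 0.05  0.37 -0.4   2.38  2.56  0.33  2.13]
   [-1.27  1.03  1.37  2.44  4.12  0.99  0.16]
60 0
70 19
   [-0.29  0.35  0.01  2.15  0.07  0.3  -1.7 ]
   [-0.4   0.35  0.13  2.15 -0.08  0.3  -1.56]
   [ 0.67  0.68 -1.23  2.09  1.17  0.75 -2.6 ]
80 16
   [-0.3   0.4   0.02  2.01  0.01  0.56 -1.64]
   [-0.4   0.4   0.14  2.01 -0.09  0.56 -1.55]
   [ 0.62  0.74 -1.23  1.95  0.97  0.94 -2.41]
```

Run:
```python
from kin import *
H=180
flip=R.from_euler('z',180,degrees=True)
pts=[(-200,120),(-176,148),(-155,169),(-150,130),(-120,110),(-100,80),(-89,67),(-75,60),(-81,96),(-60,92)]
q0=np.array([-.3,.4,.02,2.0,.0,.5,-1.6])
for P in pts:
    row=[]
    for phi in range(95,44,-5):
        r=toolrot(phi); tz=r.apply([0,0,1])
        p=cub([P[0],-22.5,P[1]])+tz*.009
        best=None
        for j3 in(-.8,-.4,0,.4,.8):
            a=q0.copy();a[2]=j3;a[0]=-.3-j3*.9; 
            q,e=ik(p,r,a)
            if e<2e-3 and -1.0<q[4]<1.4: best=q if best is None or abs(q[4])<abs(best[4]) else best
        if best is not None: row.append((phi,best.round(2).tolist()))
    print(P,[x[0] for x in row],row[-1] if row else None)
```

```text
(-200, 120) [95, 90, 85, 80, 75, 70, 65] (65, [0.34, 0.14, -0.69, 2.46, 0.75, 0.19, -2.39])
(-176, 148) [95, 90, 85, 80, 75, 70, 65, 60] (60, [0.48, 0.11, -0.83, 2.45, 0.93, 0.16, -2.55])
(-155, 169) [95, 90, 85, 80, 75, 70, 65, 60] (60, [-0.53, 0.03, 0.21, 2.44, 0.28, 0.16, -1.93])
(-150, 130) [95, 90, 85, 80, 75, 70, 65] (65, [-0.62, 0.14, 0.33, 2.41, -0.07, 0.17, -1.58])
(-120, 110) [95, 90, 85, 80, 75, 70, 65] (65, [-0.15, 0.23, -0.17, 2.34, 0.51, 0.16, -2.15])
(-100, 80) [95, 90, 85, 80, 75, 70, 65] (65, [-0.02, 0.33, -0.32, 2.3, 1.04, 0.16, -2.65])
(-89, 67) [95, 90, 85, 80, 75, 70] (70, [-0.35, 0.37, 0.06, 2.24, 0.01, 0.18, -1.66])
(-75, 60) [95, 90, 85, 80, 75, 70] (70, [-0.34, 0.4, 0.06, 2.22, 0.01, 0.18, -1.65])
(-81, 96) [95, 90, 85, 80, 75, 70, 65] (65, [-0.14, 0.31, -0.18, 2.26, 0.6, 0.16, -2.22])
(-60, 92) [95, 90, 85, 80, 75, 70, 65] (65, [-0.17, 0.35, -0.14, 2.22, 0.52, 0.16, -2.14])
```

```bash
cat >> kin.py <<'E'
def delta(o,p,r):
    """shares to go from state o to TCP p, rotation r"""
    r0=R.from_quat(o["tcp_rot"],scalar_first=True)
    return (r0.inv().apply(np.array(p)-o["ee_pos"])/.5).round(4), ((r0.inv()*r).as_rotvec()/(np.pi/2)).round(4)
def pick(d,yaw=-5.34):
    c,s=np.cos(np.radians(d)),np.sin(np.radians(d))
    return R.from_euler('z',yaw,degrees=True)*R.from_matrix(np.c_[[c,0,-s],[0,-1,0],[-s,0,-c]])
E
python3 - <<'E'
from kin import *
from rig import env
o=env.observe(); r=pick(30)
for p in([.4509,-.2968,.09],[.4509,-.2968,.003]):
    print(delta(o,p,r)); print(ik(np.array(p),r,o["joints"])[0].round(2))
E
```

```text
(array([-0.2198, -0.0339,  0.1727]), array([ 1.000e-04, -3.336e-01,  1.100e-03]))
[ 0.37  0.66  0.01  1.67  0.14  1.32 -1.36]
(array([-0.2199, -0.0338,  0.3467]), array([ 1.000e-04, -3.336e-01,  1.100e-03]))
[ 0.36  0.78  0.02  1.69  0.14  1.19 -1.37]
```

Emit:
step_arm:
  deltas: [1,-0.22,-0.034,0.17,0,-0.333,0,1,-0.22,-0.034,0.17,0,-0.333,0,1,-0.22,-0.034,0.17,0,-0.333,0,1,-0.22,-0.034,0.17,0,-0.333,0,1,-0.22,-0.034,0.17,0,-0.333,0,1,-0.22,-0.034,0.17,0,-0.333,0]

```text
time_s: 1.88
ee_pos: [0.4497, -0.2979, 0.0901]
tcp_rot: [-0.012, 0.965, -0.044, -0.259]
contact_force: [-0.3, 0.4, 0.7]
gripper_width: 0.0854
gripper_force: 0.0
```

Run:
```python
from kin import *
from rig import env
import cv2
o=env.observe(); r=pick(30); print(o["joints"].round(3),o["ee_pos"])
p,rr=fk(o["joints"]); print("fk err",(p-o["ee_pos"])*1000)
print(delta(o,[.4509,-.2968,.003],r))
c=env.camera("side"); cv2.imwrite("pics/s2.png",cv2.resize(c["img"][100:300,170:370],None,fx=3,fy=3)[...,::-1])
```

```text
[ 0.377  0.648 -0.     1.688  0.145  1.314 -1.358] [ 0.4497443  -0.29794833  0.09008053]
fk err [-7.32117217  0.73003779  1.96743782]
(array([ 0.0889, -0.0023,  0.1498]), array([0.0001, 0.0001, 0.0017]))
```

View pics/s2.png

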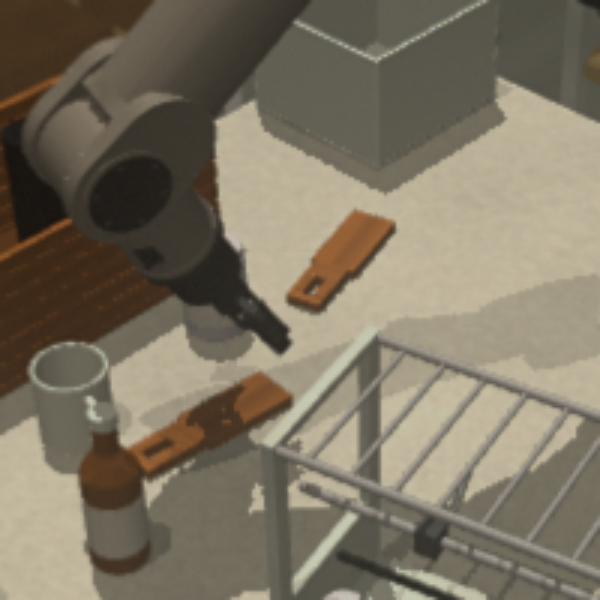

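The side crop shows the gripper over the tail half of the wanted board (270,390 in the crop), lined up with the blade. I'll descend and grip.

Emit:
step_arm:
  deltas: [1,0.045,-0.002,0.075,0,0,0,1,0.088,-0.002,0.15,0,0,0,1,0.088,-0.002,0.15,0,0,0,1,0.088,-0.002,0.15,0,0,0,1,0.088,-0.002,0.15,0,0,0,0,0.088,-0.002,0.15,0,0,0,0,0.088,-0.002,0.15,0,0,0,0,0.088,-0.002,0.15,0,0,0,0,0.088,-0.002,0.15,0,0,0,0,0.088,-0.002,0.15,0,0,0,0,0.088,-0.002,0.15,0,0,0,0,0.088,-0.002,0.15,0,0,0]
  newtons: 70

```text
time_s: 2.93
ee_pos: [0.4508, -0.2984, 0.0072]
tcp_rot: [-0.011, 0.965, -0.045, -0.257]
contact_force: [2.7, 0.4, 18.7]
gripper_width: 0.0551
gripper_force: 70.7
```

Emit:
step_arm:
  deltas: [0,0,0,0,0,0,0,0,-0.1,0,-0.17,0,0,0,0,-0.1,0,-0.17,0,0,0,0,-0.1,0,-0.17,0,0,0,0,-0.1,0,-0.17,0,0,0]

```text
time_s: 3.35
ee_pos: [0.4506, -0.2988, 0.1081]
tcp_rot: [-0.011, 0.966, -0.045, -0.255]
contact_force: [-0.4, -0.4, -1.0]
gripper_width: 0.055
gripper_force: 74.5
```

```bash
sed -i 's/X=np.array(\[.2983,.5547,.4934,.3541/X=np.array([.2833,.5547,.4934,.3391/' kin.py
python3 - <<'E'
from kin import *
from rig import env
import cv2
o=env.observe(); print(o["joints"].round(3),o["ee_pos"])
p,rr=fk(o["joints"]); print("fk err",(p-o["ee_pos"])*1000)
c=env.camera("side"); cv2.imwrite("pics/s3.png",cv2.resize(c["img"][100:300,170:370],None,fx=3,fy=3)[...,::-1])
E
```

```text
[ 3.760e-01  6.230e-01  1.000e-03  1.683e+00  1.440e-01  1.336e+00
 -1.357e+00] [ 0.45063149 -0.29876202  0.10806036]
fk err [ 0.14504158  0.03641252 -0.04315378]
```

View pics/s3.png

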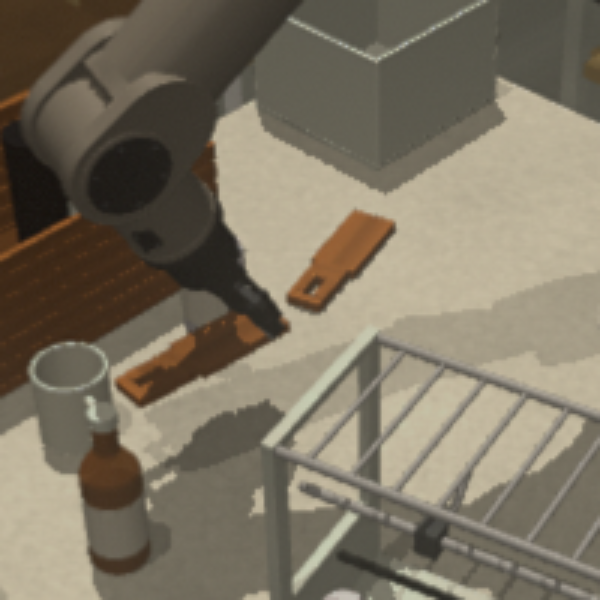

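```bash
cat >> kin.py <<'E'
def tr(phi,yaw): return R.from_euler('z',np.radians(yaw)-TH)*toolrot(phi)
def follow(q,p0,r0,p1,r1,n=12):
    w=(r0.inv()*r1).as_rotvec()
    for t in np.linspace(1/n,1,n):
        q,e=ik(np.array(p0)+t*(np.array(p1)-p0),r0*R.from_rotvec(t*w),q,1e-2)
    return q,e
E
python3 - <<'E'
from kin import *
from rig import env
o=env.observe(); q=o["joints"]; p=o["ee_pos"]; r=R.from_quat(o["tcp_rot"],scalar_first=True)
y0=np.degrees(TH)
W=[([.43,-.2,.22],tr(80,100)),(cub([-205,-22.5,135]),tr(80,100)),(cub([-205,-22.5,135]),tr(78,55)),(cub([-205,-22.5,135]),tr(75,y0)),(cub([-160,-22.5,147-18]),tr(75,y0))]
for P,Q in W:
    w=(r.inv()*Q).as_rotvec()/(np.pi/2); d=r.inv().apply(np.array(P)-p)/.5
    q,e=follow(q,p,r,P,Q); print(d.round(3),w.round(3),q.round(2),round(e,4)); p,r=np.array(P),Q
E
```

```text
[-0.163 -0.192 -0.17 ] [-0.202  0.308 -1.17 ] [ 0.78  0.2  -0.42  1.97 -0.08  1.08  0.57] 0.0
[0.487 0.137 0.258] [0. 0. 0.] [ 0.37  0.26 -0.6   2.14 -0.04  0.78 -0.01] 0.0
[0. 0. 0.] [-0.095  0.021  0.491] [ 0.26  0.17 -0.48  2.25 -0.12  0.6  -0.73] 0.0
[0. 0. 0.] [-0.11   0.032  0.458] [ 0.03  0.09 -0.36  2.34  0.13  0.46 -1.78] 0.0001
[ 0.084 -0.     0.035] [0. 0. 0.] [ 0.01  0.18 -0.34  2.26  0.19  0.46 -1.82] 0.0
```

Emit:
step_arm:
  deltas: [0,-0.163,-0.192,-0.17,-0.14,0.21,-0.8,0,-0.163,-0.192,-0.17,-0.14,0.21,-0.8,0,-0.163,-0.192,-0.17,-0.14,0.21,-0.8,0,-0.163,-0.192,-0.17,-0.14,0.21,-0.8,0,-0.163,-0.192,-0.17,-0.14,0.21,-0.8,0,-0.163,-0.192,-0.17,-0.14,0.21,-0.8,0,-0.163,-0.192,-0.17,-0.14,0.21,-0.8,0,-0.163,-0.192,-0.17,-0.14,0.21,-0.8,0,-0.163,-0.192,-0.17,-0.14,0.21,-0.8,0,-0.163,-0.192,-0.17,-0.14,0.21,-0.8,0,-0.163,-0.192,-0.17,-0.14,0.21,-0.8,0,-0.163,-0.192,-0.17,-0.14,0.21,-0.8]

```text
time_s: 4.4
ee_pos: [0.4283, -0.1999, 0.2171]
tcp_rot: [-0.055, 0.829, 0.553, -0.054]
contact_force: [-0.4, 0.4, -1.6]
gripper_width: 0.0548
gripper_force: 74.8
```

```bash
cat > nxt.py <<'E'
from kin import *
from rig import env
y0=np.degrees(TH)
def show(*W):
    o=env.observe(); q=o["joints"]; p=o["ee_pos"]; r=R.from_quat(o["tcp_rot"],scalar_first=True)
    tz=RC.inv().apply(r.apply([0,0,1])); ty=RC.inv().apply(r.apply([0,1,0]))
    print("cub TCP",(RC.inv().apply(p-O)*1000).round(1),"phi",np.degrees(np.arcsin(-tz[2])).round(1),"tz",tz.round(3),"ty",ty.round(3),"q",q.round(2),"F",RC.inv().apply(o["contact_force"]).round(1))
    for P,Q in W:
        d,w=delta(o,P,Q); qq,e=follow(q,p,r,P,Q); print(d,w,qq.round(2),round(e,4))
E
python3 -c "
from nxt import *
show((cub([-205,-22.5,135]),tr(80,100)))"
```

```text
cub TCP [-287.2 -280.9  217.1] phi 81.2 tz [-0.139  0.064 -0.988] ty [ 0.806 -0.572 -0.151] q [ 0.53  0.21 -0.27  1.95  0.07  1.14 -0.17] F [-0.3  0.4 -1.6]
[ 0.5217 -0.138   0.1726] [-0.067   0.0978 -0.3687] [ 0.32  0.26 -0.55  2.14 -0.06  0.78  0.01] 0.0
```

Emit:
step_arm:
  deltas: [0,0.522,-0.138,0.173,-0.067,0.098,-0.369,0,0.522,-0.138,0.173,-0.067,0.098,-0.369,0,0.522,-0.138,0.173,-0.067,0.098,-0.369,0,0.522,-0.138,0.173,-0.067,0.098,-0.369,0,0.522,-0.138,0.173,-0.067,0.098,-0.369,0,0.522,-0.138,0.173,-0.067,0.098,-0.369,0,0.522,-0.138,0.173,-0.067,0.098,-0.369,0,0.522,-0.138,0.173,-0.067,0.098,-0.369,0,0.522,-0.138,0.173,-0.067,0.098,-0.369]

```text
time_s: 5.15
ee_pos: [0.4527, 0.0727, 0.1341]
tcp_rot: [-0.068, 0.64, 0.763, 0.055]
contact_force: [-0.1, -0.7, -1.5]
gripper_width: 0.055
gripper_force: 74.8
```

```bash
python3 -c "
from nxt import *
import cv2
show((cub([-205,-22.5,130]),tr(78,55)))
a,b=env.camera('top')['img'],env.camera('side')['img']
cv2.imwrite('pics/m4.png',cv2.resize(np.hstack([a[90:320,150:450],b[190:420,190:490]]),(800,307))[...,::-1])
"
```

```text
cub TCP [-203.7  -20.2  134.1] phi 80.0 tz [ 0.005  0.174 -0.985] ty [ 0.999 -0.046 -0.003] q [ 0.31  0.26 -0.54  2.14 -0.06  0.78  0.  ] F [-0.3 -0.7 -1.5]
[-0.006  -0.0023  0.0072] [-0.0972  0.0217  0.4906] [ 0.2   0.17 -0.42  2.25 -0.13  0.58 -0.71] 0.0
```

View pics/m4.png

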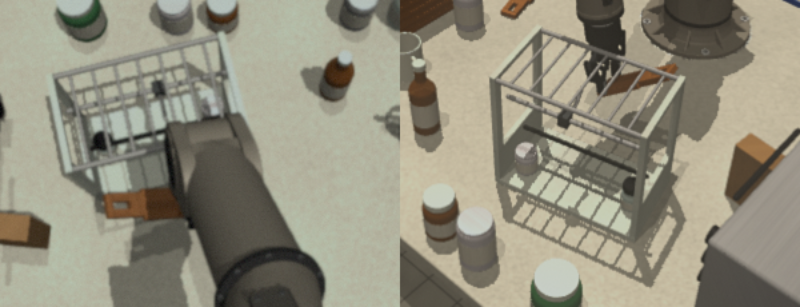

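```bash
python3 -c "
from nxt import *
show((cub([-205,-22.5,130]),tr(79,70)),(cub([-205,-22.5,130]),tr(78,40)),(cub([-205,-22.5,130]),tr(75,y0)))
"
```

```text
cub TCP [-203.6  -22.5  134.6] phi 80.0 tz [ 0.007  0.173 -0.985] ty [ 0.999 -0.049 -0.002] q [ 0.31  0.26 -0.54  2.14 -0.06  0.78  0.  ] F [ 0.5 -0.4 -1.7]
[-0.0017 -0.0027  0.0091] [-0.0614  0.0116  0.3259] [ 0.25  0.2  -0.46  2.21 -0.12  0.65 -0.45] 0.0
[-0.0017 -0.0027  0.0091] [-0.1276  0.0212  0.6526] [ 0.13  0.15 -0.37  2.28 -0.08  0.54 -1.05] 0.0
[-0.0017 -0.0027  0.0091] [-0.2103  0.0456  0.9461] [-0.03  0.1  -0.29  2.34  0.13  0.44 -1.78] 0.0001
```

Emit:
step_arm:
  deltas: [0,-0.002,-0.003,0.009,-0.061,0.012,0.326,0,-0.002,-0.003,0.009,-0.061,0.012,0.326,0,-0.002,-0.003,0.009,-0.061,0.012,0.326,0,-0.002,-0.003,0.009,-0.061,0.012,0.326,0,-0.002,-0.003,0.009,-0.128,0.021,0.653,0,-0.002,-0.003,0.009,-0.128,0.021,0.653,0,-0.002,-0.003,0.009,-0.128,0.021,0.653,0,-0.002,-0.003,0.009,-0.128,0.021,0.653,0,-0.002,-0.003,0.009,-0.21,0.046,0.946,0,-0.002,-0.003,0.009,-0.21,0.046,0.946,0,-0.002,-0.003,0.009,-0.21,0.046,0.946,0,-0.002,-0.003,0.009,-0.21,0.046,0.946,0,-0.002,-0.003,0.009,-0.21,0.046,0.946,0,-0.002,-0.003,0.009,-0.21,0.046,0.946]

```text
time_s: 6.42
ee_pos: [0.4519, 0.0696, 0.1306]
tcp_rot: [-0.015, 0.985, 0.108, 0.131]
contact_force: [0.2, -0.2, -0.8]
gripper_width: 0.0553
gripper_force: 74.8
```

```bash
python3 -c "
from nxt import *
import cv2
show((cub([-205,-22.5,130]),tr(75,y0)))
a,b=env.camera('top')['img'],env.camera('side')['img']
cv2.imwrite('pics/m5.png',np.hstack([cv2.resize(a[130:230,210:310],(400,400),interpolation=2),cv2.resize(b[205:305,270:370],(400,400),interpolation=2)])[...,::-1])
"
```

```text
cub TCP [-205.2  -23.1  130.6] phi 74.9 tz [ 0.261 -0.    -0.965] ty [-0.003 -1.    -0.001] q [-0.05  0.1  -0.28  2.35  0.12  0.44 -1.77] F [ 0.1 -0.2 -0.8]
[ 0.0002 -0.0012  0.0012] [ 0.0002 -0.0012 -0.0021] [-0.05  0.1  -0.28  2.34  0.12  0.44 -1.77] 0.0
```

View pics/m5.png

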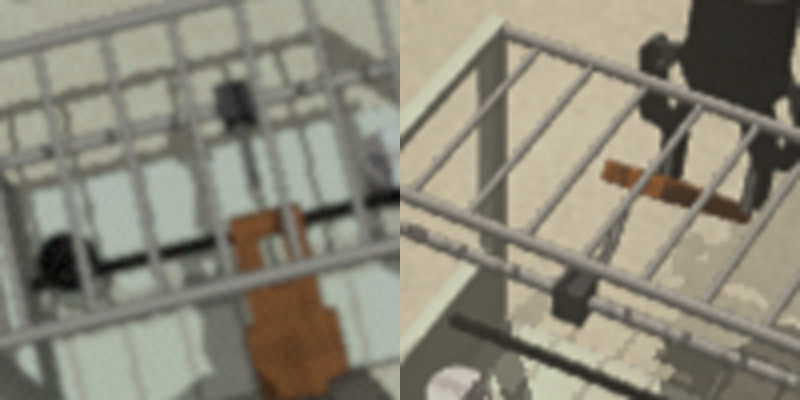

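The top half shows the board head under the front bar, with its slot at about (272,252). The hook runs from (238,110) to about (257,192) ahead of it. I'll triangulate the head corners to get the pitch and the lateral offset.

```bash
python3 -c "
from nxt import *
from h import *
a,b=env.camera('top'),env.camera('side')
t=lambda u,v:(210+(u-1.5)/4,130+(v-1.5)/4); s=lambda u,v:(270+(u-401.5)/4,205+(v-1.5)/4)
C=lambda P:(RC.inv().apply(P-O)*1000).round(1)
P,e=tri(a,t(303,208),b,s(605,163)); print('head -y',C(P),e)
P,e=tri(a,t(232,222),b,s(660,180)); print('head +y',C(P),e)
T=C(env.observe()['ee_pos'])
for beta in (20,30,37,45):
    B=np.radians(beta);u=np.array([np.cos(B),0,np.sin(B)]);n=np.array([-np.sin(B),0,np.cos(B)])
    pts=[T+141.6*u+[0,0,0]+7*n, T+171.6*u+7*n+[0,22,0],T+171.6*u+7*n-[0,22,0],T+171.6*u-7*n+[0,22,0],T+171.6*u-7*n-[0,22,0]]
    W=[cub(p) for p in pts]
    print(beta,'top',((proj(a,W)-[210,130])*4+1.5).round().tolist(),'side',((proj(b,W)-[270,205])*4+[401.5,1.5]).round().tolist())
print('hooktip y-23 top',((proj(a,[cub([-65,-22.5,235]),cub([-12,-22.5,215])])-[210,130])*4+1.5).round().tolist(), ((proj(b,[cub([-65,-22.5,235]),cub([-12,-22.5,215])])-[270,205])*4+[401.5,1.5]).round().tolist())
"
```

```text
head -y [-84.2 -46.6 251.2] 0.0013459495310260586
head +y [-83.4  -5.1 255.6] 0.0004686539093374
20 top [[271.0, 231.0], [224.0, 192.0], [294.0, 176.0], [225.0, 191.0], [294.0, 175.0]] side [[625.0, 257.0], [636.0, 284.0], [576.0, 260.0], [631.0, 303.0], [572.0, 279.0]]
30 top [[271.0, 240.0], [224.0, 201.0], [295.0, 184.0], [224.0, 196.0], [294.0, 179.0]] side [[635.0, 223.0], [647.0, 242.0], [587.0, 218.0], [641.0, 262.0], [581.0, 238.0]]
37 top [[273.0, 250.0], [225.0, 213.0], [297.0, 195.0], [224.0, 205.0], [295.0, 188.0]] side [[643.0, 198.0], [657.0, 211.0], [597.0, 188.0], [650.0, 231.0], [590.0, 208.0]]
45 top [[275.0, 265.0], [227.0, 231.0], [300.0, 213.0], [226.0, 219.0], [298.0, 202.0]] side [[653.0, 170.0], [669.0, 176.0], [609.0, 153.0], [662.0, 196.0], [602.0, 174.0]]
hooktip y-23 top [[258.0, 195.0], [243.0, 124.0]] [[622.0, 211.0], [582.0, 283.0]]
```

```bash
python3 -c "
from nxt import *
show((cub([-186,-23,149]),tr(75,y0)))
"
```

```text
cub TCP [-204.8  -23.1  130.5] phi 74.9 tz [ 0.26   0.001 -0.966] ty [ 0.002 -1.    -0.001] q [-0.04  0.1  -0.28  2.35  0.12  0.44 -1.77] F [-0.4  0.4 -1.4]
[ 0.046  -0.0001 -0.026 ] [-0.0007 -0.0009  0.0012] [-0.04  0.1  -0.28  2.29  0.1   0.5  -1.75] 0.0
```

Emit:
step_arm:
  deltas: [0,0.015,0,-0.009,0,0,0,0,0.031,0,-0.018,0,0,0,0,0.046,0,-0.026,0,0,0,0,0.046,0,-0.026,0,0,0,0,0.046,0,-0.026,0,0,0]

```text
time_s: 7.03
ee_pos: [0.4712, 0.0745, 0.1494]
tcp_rot: [-0.015, 0.985, 0.11, 0.131]
contact_force: [-1.0, -0.1, -2.0]
gripper_width: 0.0549
gripper_force: 74.8
```

```bash
python3 -c "
from nxt import *
from h import *
show()
A=[env.camera('top') for _ in range(6)]; a=A[0]
img=np.mean([c['img'].astype(float) for c in A],0).astype(np.uint8)
h=cv2.cvtColor(img,cv2.COLOR_RGB2HSV)
m=cv2.inRange(h,(3,110,50),(18,255,255))
for v in range(172,205):
    x=np.flatnonzero(m[v,255:300])+255
    if len(x): print(v,''.join('#' if m[v,i] else '.' for i in range(262,300)))
g=img.max(2)
print('hook'); print(g[150:186,262:284])
cv2.imwrite('pics/t6.png',cv2.resize(img[140:215,245:310],(650,750)[::1],interpolation=2)[...,::-1][:600])
"
```

```text
cub TCP [-185.3  -22.5  149.4] phi 74.9 tz [ 0.261  0.001 -0.965] ty [ 0.001 -1.    -0.001] q [-0.04  0.09 -0.28  2.29  0.1   0.5  -1.75] F [-1.   0.1 -2. ]
173 ..........#####.......................
174 ........########......................
175 ....############......................
176 ...#############......................
177 ...#############......................
178 ...###########........................
179 ...######.............................
180 ....#####.............................
181 ....#####.............................
182 ....#####.............................
183 ....#####.............................
184 .....#####............##..............
185 .....#####.......#.....#..............
186 .....######......#....................
187 .....#######.....#....................
188 .....########.....#...................
189 ......#######....##...................
190 ......##############..................
191 ......##############..................
192 .......#############..................
193 .......#############..................
194 .......#############................
[... 3043 characters left out ...]
9 107 104 105 107  93  78  98
  122 123 117 130]
 [130 129 117 110 110 109 110 110 108 112 114 106  99 106 121 110  84  89
  117 126 120 127]
 [130 130 117 107 104 104 106 107 111 116 126 123 112 118 139 130  94  81
  108 125 118 121]
 [122 126 117 104 103 102 105 110 112 123 144 153 138 129 147 142 103  79
  102 123 120 116]
 [117 128 123 109 106 105 108 112 113 120 144 166 151 134 150 152 115  80
   96 121 122 114]
 [115 126 128 117 107 105 108 111 112 116 137 162 152 133 147 154 120  82
   91 118 125 114]
 [114 122 127 117 106 104 107 110 113 114 127 147 149 129 123 125 100  72
   84 113 124 116]
 [111 118 126 116 106 104 105 109 112 111 111 117 120 100  76  70  60  59
   79 107 123 119]]
```

View pics/t6.png

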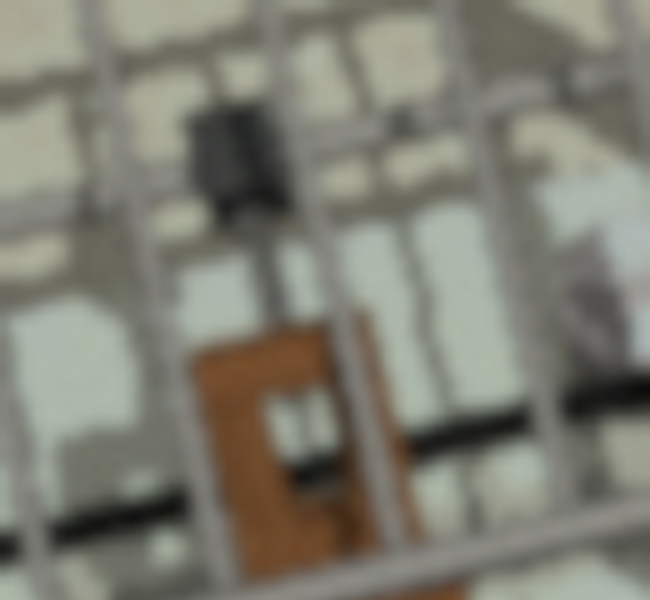

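The crop shows the head's end corners at (190,350) and (365,312), the slot's left edge at about (262,398), and the hook bar from (258,230) to (275,320).

```bash
python3 -c "
from nxt import *
from h import *
a=env.camera('top')
t=lambda u,v:(245+(u-4.5)/10,140+(v-4.5)/10)
C=lambda P:(RC.inv().apply(P-O)*1000).round(1)
for n,p,z in [('L',(190,350),.2715),('R',(367,312),.2715),('slotL',(262,398),.2626),('edgeL',(222,460),.25),('edgeR',(405,430),.25),('hook',(260,240),.215),('hook',(267,280),.215),('hook',(274,320),.215)]: print(n,C(onz(a,t(*p),z)))
# hook centre line from dark profile
g=np.mean([env.camera('top')['img'].max(2).astype(float) for _ in range(4)],0)
for v in range(164,172):
    w=np.clip(165-g[v,268:275],0,None); print(v,C(onz(a,((w*np.arange(268,275)).sum()/w.sum(),v),.215)))
"
```

```text
L [-61.1  -2.  271.5]
R [-62.1 -44.  271.5]
slotL [-73.7 -15.4 262.6]
edgeL [-82.3  -2.3 250. ]
edgeR [-85.6 -45.9 250. ]
hook [-19.7 -21.3 215. ]
hook [-30.1 -20.8 215. ]
hook [-40.4 -20.2 215. ]
164 [-20.8 -20.8 215. ]
165 [-23.2 -20.1 215. ]
166 [-26.  -20.9 215. ]
167 [-28.7 -21.  215. ]
168 [-31.3 -21.1 215. ]
169 [-34.  -21.1 215. ]
170 [-36.6 -21.1 215. ]
171 [-39.2 -21.2 215. ]
```

Emit:
step_arm:
  deltas: [0,0,-0.0045,0,0,0,0,0,0,-0.0045,0,0,0,0,0,0.004,-0.0045,0.007,0,0,0,0,0.007,-0.0045,0.014,0,0,0,0,0.011,-0.0045,0.021,0,0,0,0,0.015,-0.0045,0.028,0,0,0,0,0.019,-0.0045,0.035,0,0,0,0,0.022,-0.0045,0.042,0,0,0,0,0.022,-0.0045,0.042,0,0,0]

```text
time_s: 8.33
ee_pos: [0.4859, 0.0802, 0.1308]
tcp_rot: [-0.015, 0.985, 0.11, 0.13]
contact_force: [0.2, -0.3, -1.5]
gripper_width: 0.055
gripper_force: 74.9
```

```bash
python3 -c "
from nxt import *
show()"
```

```text
cub TCP [-169.8  -20.1  130.8] phi 75.0 tz [ 0.26   0.001 -0.966] ty [ 0.002 -1.    -0.001] q [-0.06  0.15 -0.27  2.28  0.15  0.46 -1.79] F [ 0.1 -0.3 -1.5]
```

Emit:
step_arm:
  deltas: [0,0.004,0,0.007,0,0,0,0,0.007,0,0.014,0,0,0,0,0.011,0,0.021,0,0,0,0,0.013,0,0.025,0,0,0,0,0.013,0,0.025,0,0,0]

```text
time_s: 8.75
ee_pos: [0.4951, 0.0823, 0.1207]
tcp_rot: [-0.015, 0.985, 0.11, 0.13]
contact_force: [-0.5, -0.3, -1.1]
gripper_width: 0.055
gripper_force: 74.8
```

```bash
python3 -c "
from nxt import *
from h import *
show()
img=np.mean([env.camera('top')['img'].astype(float) for _ in range(4)],0).astype(np.uint8)
cv2.imwrite('pics/t7.png',np.hstack([cv2.resize(img[140:200,255:300],(450,600),interpolation=2),cv2.resize(env.camera('side')['img'][205:305,290:348],(348,600),interpolation=2)])[...,::-1])
"
```

```text
cub TCP [-160.3  -20.1  120.7] phi 74.9 tz [ 0.26   0.001 -0.966] ty [ 0.001 -1.    -0.001] q [-0.07  0.19 -0.26  2.27  0.17  0.44 -1.81] F [-0.5 -0.1 -1.1]
```

View pics/t7.png

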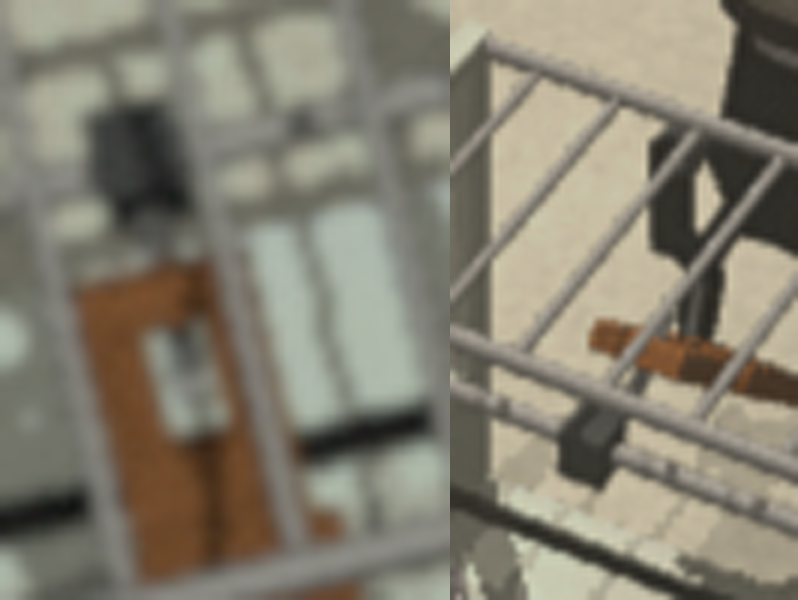

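The tip is inside the slot, as a dark bar centred at about (190,355) between the slot edges at 150 and 225. The board is threaded. Next I'll pivot it down about the hook.

```bash
python3 -c "
from nxt import *
show(*[(cub([x,-20.2,z]),tr(f,y0)) for x,z,f in [(-159,116,75),(-150,107.5,70.5),(-139.7,99.5,66),(-130,92,66),(-121.3,85.5,66),(-111.5,80,66),(-101.5,75,66)]])
o=env.observe();r0=R.from_quat(o['tcp_rot'],scalar_first=True)
"
```

```text
cub TCP [-160.5  -20.2  121.3] phi 74.9 tz [ 0.261  0.001 -0.965] ty [ 0.001 -1.    -0.001] q [-0.07  0.18 -0.26  2.27  0.17  0.44 -1.81] F [-0.6 -0.1 -1.2]
[0.0001 0.0001 0.011 ] [-0.0006 -0.0011  0.0008] [-0.08  0.2  -0.25  2.27  0.18  0.43 -1.82] 0.0
[0.0131 0.0001 0.0321] [-0.0007  0.0489  0.0008] [-0.12  0.2  -0.21  2.32  0.26  0.3  -1.9 ] 0.0
[0.0288 0.0002 0.0529] [-0.0007  0.0989  0.0008] [-0.22  0.21 -0.1   2.36  0.38  0.16 -2.03] 0.0001
[0.0436 0.0002 0.0724] [-0.0007  0.0989  0.0008] [-0.17  0.24 -0.16  2.34  0.5   0.16 -2.15] 0.0006
[0.057  0.0002 0.0895] [-0.0007  0.0989  0.0008] [-0.13  0.27 -0.2   2.33  0.61  0.16 -2.25] 0.001
[0.0731 0.0003 0.1052] [-0.0007  0.0989  0.0008] [-0.11  0.3  -0.22  2.31  0.68  0.16 -2.31] 0.0009
[0.0898 0.0003 0.1201] [-0.0007  0.0989  0.0008] [-0.11  0.32 -0.23  2.29  0.72  0.16 -2.35] 0.0008
```

```bash
python3 -c "
from nxt import *
show(*[(cub([x,-20.2,z]),tr(f,y0)) for x,z,f in [(-158,116,75),(-151,109,71.5),(-144,103,68),(-130.7,91.5,68),(-116.5,82,68),(-104,75.7,68)]])
"
```

```text
cub TCP [-160.5  -20.2  121.3] phi 74.9 tz [ 0.261  0.001 -0.965] ty [ 0.001 -1.    -0.001] q [-0.07  0.18 -0.26  2.27  0.17  0.44 -1.81] F [-0.6 -0.1 -1.2]
[0.002  0.0001 0.0115] [-0.0006 -0.0011  0.0008] [-0.08  0.2  -0.25  2.27  0.18  0.43 -1.82] 0.0
[0.0119 0.0001 0.0286] [-0.0007  0.0378  0.0008] [-0.1   0.2  -0.23  2.3   0.24  0.33 -1.88] 0.0
[0.0223 0.0001 0.0439] [-0.0007  0.0767  0.0008] [-0.16  0.21 -0.17  2.34  0.32  0.23 -1.96] 0.0
[0.042  0.0002 0.073 ] [-0.0007  0.0767  0.0008] [-0.19  0.25 -0.13  2.32  0.34  0.2  -1.98] 0.0
[0.0645 0.0002 0.0988] [-0.0007  0.0767  0.0008] [-0.21  0.28 -0.11  2.3   0.35  0.19 -1.99] 0.0
[0.0853 0.0003 0.1174] [-0.0007  0.0767  0.0008] [-0.22  0.31 -0.1   2.28  0.35  0.18 -1.99] 0.0
```

First the rigid rotation, keeping a firm grip.

Emit:
step_arm:
  deltas: [0,0.001,0,0.006,0,0,0,0,0.002,0,0.0115,0,0,0,0,0.007,0,0.02,0,0.019,0,0,0.012,0,0.0286,0,0.038,0,0,0.017,0,0.036,0,0.057,0,0,0.022,0,0.044,0,0.077,0,0,0.022,0,0.044,0,0.077,0]

```text
time_s: 9.58
ee_pos: [0.5101, 0.0856, 0.1017]
tcp_rot: [-0.021, 0.976, 0.109, 0.19]
contact_force: [-1.0, -0.6, -1.3]
gripper_width: 0.0553
gripper_force: 74.8
```

```bash
python3 -c "
from nxt import *
show(*[(cub([x,-20.2,z]),tr(68,y0)) for x,z in [(-130.7,91.5),(-116.5,82),(-104,75.7)]])
"
```

```text
cub TCP [-145.   -20.1  101.7] phi 68.0 tz [ 0.375  0.001 -0.927] ty [ 0.002 -1.    -0.001] q [-0.16  0.21 -0.17  2.34  0.32  0.22 -1.97] F [-1.1 -0.3 -1.3]
[0.0188 0.0002 0.0296] [-0.0008  0.      0.0009] [-0.18  0.25 -0.14  2.32  0.35  0.2  -1.99] 0.0
[0.038  0.0003 0.0578] [-0.0008  0.      0.0009] [-0.2   0.28 -0.12  2.3   0.37  0.19 -2.01] 0.0
[0.0565 0.0003 0.0789] [-0.0008  0.      0.0009] [-0.21  0.31 -0.11  2.28  0.37  0.18 -2.01] 0.0
```

Emit:
step_arm:
  deltas: [0,0,0,0,0,0,0,0,0.003,0,0.005,0,0,0,0,0.006,0,0.01,0,0,0,0,0.009,0,0.015,0,0,0,0,0.012,0,0.02,0,0,0,0,0.0155,0,0.025,0,0,0,0,0.019,0,0.03,0,0,0,0,0.019,0,0.03,0,0,0]
  newtons: 22

```text
time_s: 10.25
ee_pos: [0.5255, 0.0892, 0.0922]
tcp_rot: [-0.022, 0.976, 0.109, 0.19]
contact_force: [-1.3, -0.6, 0.8]
gripper_width: 0.0548
gripper_force: 74.3
```

```bash
cat > bp.py <<'E'
from nxt import *
from h import *
show(*[(cub([x,-20.2,z]),tr(68,y0)) for x,z in [(-116.5,82),(-104,75.7)]])
# head pixels: orange mask extreme in the top & side views
a,b=env.camera('top'),env.camera('side')
for c,(y0_,y1,x0,x1) in ((a,(140,230,240,320)),(b,(200,330,280,390))):
    m=cv2.inRange(cv2.cvtColor(c['img'],cv2.COLOR_RGB2HSV),(3,110,50),(18,255,255))[y0_:y1,x0:x1]
    ys,xs=np.nonzero(m); print(len(xs), 'top row',ys.min()+y0_, xs[ys==ys.min()].mean()+x0,'left',xs.min()+x0,'right',xs.max()+x0,'bottom',ys.max()+y0_)
T=RC.inv().apply(env.observe()['ee_pos']-O)*1000
for be in (45,50,55,60,65,70,80,88):
    B=np.radians(be);u=np.array([np.cos(B),0,np.sin(B)]);n=np.array([-np.sin(B),0,np.cos(B)])
    Q=T+158.6*u; W=[cub(T+171.6*u+7*n+[0,y,0]) for y in(22,-22)]
    print(be,'Q',Q.round(0),'head corners top',proj(a,W).round(1).tolist(),'side',proj(b,W).round(1).tolist())
E
python3 bp.py
```

```text
cub TCP [-129.1  -20.1   92.2] phi 68.0 tz [ 0.375  0.001 -0.927] ty [ 0.001 -1.    -0.001] q [-0.17  0.25 -0.15  2.32  0.35  0.21 -1.99] F [-1.3 -0.3  0.8]
[0.0157 0.0003 0.0284] [-0.0008 -0.0003  0.0007] [-0.2   0.28 -0.12  2.3   0.37  0.19 -2.01] 0.0
[0.0342 0.0004 0.0494] [-0.0008 -0.0003  0.0007] [-0.21  0.31 -0.11  2.28  0.38  0.18 -2.01] 0.0
552 top row 164 271.5 left 263 right 291 bottom 212
89 top row 263 314.0 left 312 right 344 bottom 286
45 Q [-17. -20. 205.] head corners top [[260.5, 162.8], [278.0, 158.6]] side [[323.9, 277.5], [308.7, 271.5]]
50 Q [-28. -20. 214.] head corners top [[261.0, 165.9], [278.7, 161.7]] side [[326.1, 272.0], [310.9, 266.0]]
55 Q [-38. -20. 222.] head corners top [[261.6, 169.6], [279.4, 165.3]] side [[328.5, 266.7], [313.3, 260.7]]
60 Q [-50. -20. 230.] head corners top [[262.3, 173.7], [280.3, 169.4]] side [[330.9, 261.5], [315.8, 255.6]]
65 Q [-62. -20. 236.] head corners top [[263.2, 178.3], [281.3, 174.0]] side [[333.5, 256.5], [318.3, 250.7]]
70 Q [-75. -20. 241.] head corners top [[264.2, 183.3], [282.4, 178.9]] side [[336.1, 251.8], [321.0, 246.1]]
80 Q [-102.  -20.  249.] head corners top [[266.5, 194.3], [284.9, 189.9]] side [[341.3, 243.3], [326.3, 237.7]]
88 Q [-124.  -20.  251.] head corners top [[268.7, 203.9], [287.2, 199.4]] side [[345.5, 237.6], [330.6, 232.1]]
```

Emit:
step_arm:
  deltas: [0,0.001,0,0.003,0,0,0,0,0.003,0,0.007,0,0,0,0,0.0055,0,0.0105,0,0,0,0,0.008,0,0.014,0,0,0,0,0.008,0,0.014,0,0,0]
  newtons: 20

```text
time_s: 10.77
ee_pos: [0.5314, 0.0905, 0.0872]
tcp_rot: [-0.022, 0.976, 0.109, 0.19]
contact_force: [-0.4, -0.2, 1.3]
gripper_width: 0.0552
gripper_force: 73.9
```

```bash
python3 bp.py
```

```text
cub TCP [-123.   -20.    87.2] phi 68.0 tz [ 0.375  0.001 -0.927] ty [ 0.002 -1.    -0.001] q [-0.18  0.27 -0.14  2.31  0.36  0.2  -2.  ] F [-0.4 -0.1  1.3]
[0.0082 0.0004 0.0146] [-0.0008 -0.0002  0.0008] [-0.2   0.29 -0.13  2.3   0.37  0.19 -2.01] 0.0
[0.0267 0.0005 0.0357] [-0.0008 -0.0002  0.0008] [-0.2   0.31 -0.11  2.28  0.38  0.18 -2.02] 0.0
503 top row 164 272.0 left 263 right 291 bottom 210
91 top row 263 314.0 left 312 right 341 bottom 286
45 Q [-11. -20. 200.] head corners top [[260.3, 161.1], [277.7, 156.9]] side [[322.7, 280.4], [307.5, 274.3]]
50 Q [-21. -20. 209.] head corners top [[260.7, 164.2], [278.3, 160.0]] side [[324.9, 274.9], [309.7, 268.9]]
55 Q [-32. -20. 217.] head corners top [[261.3, 167.8], [279.1, 163.6]] side [[327.3, 269.6], [312.1, 263.6]]
60 Q [-44. -20. 225.] head corners top [[262.1, 171.9], [280.0, 167.7]] side [[329.7, 264.4], [314.6, 258.5]]
65 Q [-56. -20. 231.] head corners top [[262.9, 176.5], [281.0, 172.2]] side [[332.3, 259.4], [317.1, 253.5]]
70 Q [-69. -20. 236.] head corners top [[263.9, 181.4], [282.1, 177.1]] side [[334.9, 254.7], [319.8, 248.9]]
80 Q [-96. -20. 244.] head corners top [[266.2, 192.3], [284.5, 188.0]] side [[340.2, 246.1], [325.1, 240.5]]
88 Q [-118.  -20.  246.] head corners top [[268.4, 201.8], [286.8, 197.4]] side [[344.3, 240.4], [329.4, 234.9]]
```

Emit:
step_arm:
  deltas: [0,0.004,0,0.007,0,0,0,0,0.008,0,0.0145,0,0,0,0,0.012,0,0.019,0,0,0,0,0.016,0,0.024,0,0,0,0,0.019,0,0.028,0,0,0,0,0.023,0,0.032,0,0,0,0,0.0267,0,0.0357,0,0,0,0,0.0267,0,0.0357,0,0,0]

```text
time_s: 11.53
ee_pos: [0.5501, 0.0948, 0.0757]
tcp_rot: [-0.022, 0.976, 0.109, 0.19]
contact_force: [-0.3, -0.3, 4.5]
gripper_width: 0.0549
gripper_force: 70.4
```

```bash
python3 bp.py
```

```text
cub TCP [-103.9  -19.9   75.7] phi 68.0 tz [ 0.375  0.001 -0.927] ty [ 0.002 -1.    -0.001] q [-0.19  0.31 -0.13  2.28  0.39  0.18 -2.03] F [-0.3 -0.2  4.5]
[-0.0186  0.0006 -0.0212] [-0.0009 -0.0002  0.0009] [-0.19  0.29 -0.14  2.3   0.39  0.19 -2.03] 0.0
[-0.0001  0.0006 -0.0001] [-0.0009 -0.0002  0.0009] [-0.2   0.31 -0.12  2.28  0.39  0.18 -2.03] 0.0
361 top row 163 273.0 left 263 right 287 bottom 204
186 top row 263 314.0 left 311 right 339 bottom 297
45 Q [  8. -20. 188.] head corners top [[259.2, 155.3], [276.5, 151.3]] side [[319.0, 288.3], [303.8, 282.1]]
50 Q [ -2. -20. 197.] head corners top [[259.7, 158.4], [277.1, 154.3]] side [[321.2, 282.8], [306.0, 276.7]]
55 Q [-13. -20. 206.] head corners top [[260.3, 161.9], [277.8, 157.8]] side [[323.6, 277.4], [308.4, 271.3]]
60 Q [-25. -20. 213.] head corners top [[261.0, 165.9], [278.7, 161.7]] side [[326.1, 272.2], [310.9, 266.2]]
65 Q [-37. -20. 220.] head corners top [[261.8, 170.4], [279.7, 166.1]] side [[328.7, 267.1], [313.5, 261.2]]
70 Q [-50. -20. 225.] head corners top [[262.8, 175.2], [280.7, 171.0]] side [[331.3, 262.4], [316.2, 256.5]]
80 Q [-77. -20. 232.] head corners top [[265.1, 186.0], [283.2, 181.6]] side [[336.6, 253.8], [321.6, 248.0]]
88 Q [-99. -20. 234.] head corners top [[267.2, 195.3], [285.3, 191.0]] side [[340.8, 247.9], [325.9, 242.3]]
```

Emit:
step_arm:
  deltas: [0,0.0025,0,0.0045,0,0,0,0,0.005,0,0.009,0,0,0,0,0.005,0,0.009,0,0,0,0.62,0.005,0,0.009,0,0,0,0.63,0.005,0,0.009,0,0,0,0.64,0.005,0,0.009,0,0,0,0.645,0.005,0,0.009,0,0,0,0.65,0.005,0,0.009,0,0,0]

```text
time_s: 12.3
ee_pos: [0.5539, 0.0956, 0.073]
tcp_rot: [-0.022, 0.975, 0.109, 0.19]
contact_force: [0.5, 0.5, 5.7]
gripper_width: 0.0555
gripper_force: 52.1
```

Emit:
step_arm:
  deltas: [0.655,0,0,0,0,0,0,0.66,0,0,0,0,0,0,0.665,0,0,0,0,0,0,0.67,0,0,0,0,0,0,0.675,0,0,0,0,0,0,0.68,0,0,0,0,0,0,0.685,0,0,0,0,0,0,0.69,0,0,0,0,0,0]

```text
time_s: 12.97
ee_pos: [0.5534, 0.0955, 0.0724]
tcp_rot: [-0.021, 0.976, 0.109, 0.189]
contact_force: [0.5, 0.6, -0.1]
gripper_width: 0.0591
gripper_force: 0.0
```

```bash
python3 bp.py
```

```text
cub TCP [-100.6  -20.    72.4] phi 68.0 tz [ 0.374  0.001 -0.927] ty [ 0.002 -1.    -0.001] q [-0.19  0.32 -0.13  2.27  0.41  0.18 -2.04] F [ 0.6  0.5 -0.1]
[-0.0224  0.0003 -0.0297] [-0.0007  0.0002  0.0008] [-0.18  0.29 -0.14  2.3   0.39  0.19 -2.03] 0.0
[-0.0039  0.0004 -0.0087] [-0.0007  0.0002  0.0008] [-0.19  0.31 -0.13  2.28  0.4   0.18 -2.04] 0.0
325 top row 164 273.5 left 263 right 287 bottom 194
499 top row 262 314.0 left 311 right 330 bottom 316
45 Q [ 12. -20. 185.] head corners top [[259.1, 154.4], [276.3, 150.3]] side [[318.3, 290.2], [303.1, 284.0]]
50 Q [  2. -20. 194.] head corners top [[259.6, 157.4], [276.9, 153.3]] side [[320.5, 284.7], [305.3, 278.5]]
55 Q [ -9. -20. 202.] head corners top [[260.1, 161.0], [277.6, 156.8]] side [[322.9, 279.3], [307.7, 273.2]]
60 Q [-21. -20. 210.] head corners top [[260.9, 164.9], [278.5, 160.7]] side [[325.4, 274.0], [310.2, 268.0]]
65 Q [-33. -20. 216.] head corners top [[261.7, 169.4], [279.4, 165.1]] side [[328.0, 269.0], [312.8, 263.0]]
70 Q [-46. -20. 222.] head corners top [[262.7, 174.2], [280.5, 169.9]] side [[330.6, 264.2], [315.5, 258.3]]
80 Q [-73. -20. 229.] head corners top [[264.9, 184.9], [282.9, 180.6]] side [[335.9, 255.6], [320.9, 249.8]]
88 Q [-95. -20. 231.] head corners top [[267.0, 194.2], [285.1, 189.9]] side [[340.1, 249.7], [325.2, 244.1]]
```

Emit:
step_arm:
  deltas: [0.75,0,0,0,0,0,0,0.85,0,0,0,0,0,0,1,0,0,0,0,0,0,1,0,0,0,0,0,0]

```text
time_s: 13.4
ee_pos: [0.5536, 0.0955, 0.0727]
tcp_rot: [-0.021, 0.976, 0.109, 0.19]
contact_force: [-0.4, 0.4, 0.4]
gripper_width: 0.0853
gripper_force: 0.0
```

```bash
python3 -c "
from nxt import *
show(*[(cub([x,-20.2,z]),tr(f,y0)) for x,z,f in [(-120,86,68),(-145,102,69),(-175,118,73),(-205,130,76),(-205,230,80)]])
"; python3 bp.py | sed -n 4,5p
```

```text
cub TCP [-100.3  -20.    72.7] phi 68.0 tz [ 0.375  0.001 -0.927] ty [ 0.001 -1.    -0.001] q [-0.19  0.32 -0.13  2.27  0.41  0.18 -2.04] F [-0.3  0.5  0.4]
[-0.0265  0.0002 -0.0395] [-0.0007 -0.0002  0.0007] [-0.17  0.27 -0.15  2.3   0.39  0.2  -2.03] 0.0
[-0.0609  0.0001 -0.0879] [-0.0007 -0.0113  0.0007] [-0.12  0.21 -0.22  2.33  0.33  0.25 -1.97] 0.0
[-0.1045  0.     -0.1401] [-0.0007 -0.0558  0.0007] [-0.04  0.16 -0.29  2.32  0.21  0.38 -1.85] 0.0
[-1.511e-01 -1.000e-04 -1.848e-01] [-0.0007 -0.0891  0.0008] [-0.02  0.11 -0.32  2.33  0.13  0.47 -1.79] 0.0
[-7.620e-02 -2.000e-04 -3.703e-01] [-0.0007 -0.1335  0.0008] [ 0.   -0.01 -0.31  2.17  0.01  0.81 -1.66] 0.0
346 top row 164 273.5 left 263 right 288 bottom 196
465 top row 262 313.5 left 311 right 330 bottom 314
```

Emit:
step_arm:
  deltas: [1,-0.013,0,-0.02,0,0,0,1,-0.0265,0,-0.0395,0,0,0,1,-0.044,0,-0.064,0,-0.006,0,1,-0.061,0,-0.088,0,-0.011,0,1,-0.083,0,-0.114,0,-0.033,0,1,-0.1045,0,-0.14,0,-0.056,0,1,-0.128,0,-0.162,0,-0.072,0,1,-0.151,0,-0.185,0,-0.089,0,1,-0.151,0,-0.185,0,-0.089,0,1,-0.113,0,-0.277,0,-0.11,0,1,-0.076,0,-0.37,0,-0.133,0,1,-0.076,0,-0.37,0,-0.133,0,1,-0.076,0,-0.37,0,-0.133,0,1,-0.076,0,-0.37,0,-0.133,0]

```text
time_s: 14.67
ee_pos: [0.4527, 0.0723, 0.2306]
tcp_rot: [-0.01, 0.99, 0.11, 0.088]
contact_force: [-0.4, 0.1, -1.4]
gripper_width: 0.0856
gripper_force: 0.0
```

```bash
python3 -c "
from nxt import *
from h import *
show()
import time
for k in range(2):
  a,b=env.camera('top'),env.camera('side')
  for nm,c,(y0_,y1,x0,x1) in (('top',a,(140,230,240,320)),('side',b,(200,360,280,390))):
    m=cv2.inRange(cv2.cvtColor(c['img'],cv2.COLOR_RGB2HSV),(3,110,50),(18,255,255))[y0_:y1,x0:x1]
    ys,xs=np.nonzero(m); print(nm,len(xs),'rows',ys.min()+y0_,ys.max()+y0_,'cols',xs.min()+x0,xs.max()+x0)
y=-22
H=[[-50,y+22,232],[-50,y-22,232],[-57,y,202],[-57,y+29,42],[-57,y-29,42]]
print(proj(a,[cub(p) for p in H]).round(0).tolist(),proj(b,[cub(p) for p in H]).round(0).tolist())
"
```

```text
cub TCP [-203.8  -20.6  230.6] phi 79.8 tz [ 0.177  0.    -0.984] ty [ 0.001 -1.     0.   ] q [ 0.04 -0.01 -0.35  2.17  0.01  0.8  -1.66] F [-0.3  0.1 -1.4]
top 349 rows 164 196 cols 263 288
side 366 rows 263 314 cols 311 330
top 346 rows 164 196 cols 263 288
side 368 rows 263 314 cols 311 330
[[264.0, 175.0], [282.0, 171.0], [275.0, 179.0], [270.0, 198.0], [291.0, 193.0]] [[330.0, 265.0], [315.0, 259.0], [323.0, 268.0], [331.0, 314.0], [313.0, 306.0]]
```

```bash
python3 -c "
from rig import env
print(env.close_job())"
```

```text
the job is handed in; nothing more can be done
None
```

I hung the board by its slot on the cubby hook and handed the job in at about 15 s: it was resting still with the gripper clear, and the wrist force read at most about 6 N while the board was on the hook.

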